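Set the tube rest against the flagged length stop

ROBOT

A 6-joint arm with a two-finger parallel gripper is mounted at the origin on the work surface. World frame = base frame: x ahead of the robot, y to its left, z up, the work surface at z = 0. Lengths are in m, angles in rad, forces in N, time in s.
With the tool pointing down it reaches from about 0.25 to 0.725 m from the base axis. Payload 4 kg.
Tool frame: the origin (TCP) lies at the very end of the fingers, on their centre line; the grasp point (between the pads) lies 19 mm behind it (arm.pinch_z is the distance from the TCP to the grasp point, in m); z points along the fingers, y is the line along which they close (so a half turn about z gives the same grasp; the last joint's range is limited). The gripper opens to 85 mm and grips with 20 to 120 N. Pads are 22 mm wide; open, the fingers measure 114 mm over their backs; the gripper's body (76 mm by 85 mm) begins 54 mm behind the grasp point. The pads swing forward as they close: fully open they stand 13 mm farther back than shut.
Start: joints at [-1.223, 0.241, 0.005, 1.335, 0, 1.571], TCP at [0.17, -0.47, 0.231] pointing down, gripper open.
Joint ranges: [-2.72, 2.72], [-1.05, 1.87], [-1.09, 1.28], [-1.99, 2.15], [-1.42, 1.44], [-3.14, 3.14]. Speed limits (rad/s): [2.79, 2.79, 3.14, 3.14, 3.14, 3.14].

INTERFACE

Orientations are given as a unit quaternion [w, x, y, z].
In Python, from cell import status, vision, workorder, arm gives the robot as it stands.
- The arm moves only by the shell command python3 -m pendant 'ROWS' [FORCE]. ROWS is JSON, a list of rows, each an object of numbers: "grip": the opening, from 0 (shut) to 1 (fully open); "x", "y", "z": the shift along the tool's x, y, z in mm; "spin": the turn about the tool's z in degrees. In form: [{"grip": .., "x": .., "y": .., "z": .., "spin": ..}, ...]. A call has 1 to 12 rows; each row is the pose to reach, as a shift and turn from the pose commanded when the call began, along the tool's axes at that moment; what a row does not reach only later rows make up. A row lasts 1/8 s, in which the tool goes at most 62.5 mm and 10.7 degrees, less where a joint would pass 70% of its speed; a pose out of reach is approached as far as the arm can. A call with a gripper value outside its range is refused whole. The fingers move at their own pace and stop on an object; FORCE is the grip in N (left out, the last holds). Time passes only in rows, so rows that repeat a pose let the fingers close. It gives the time, the measured TCP pose, the force, the opening and the grip force at its end, in the units of the state.
- status.get_obs(): the state, without advancing time (a new reading comes with each control period).
- vision.read_camera(name): name is "side" or "top" or "wrist"; returns a dict with "frame" (400x640x3 uint8, blue, green, red), "K" (3x3 intrinsics, pixels), "dist_coeffs" ([k1, k2, p1, p2, k3] as OpenCV has them; the pictures are not rectified), "R" (3x3) and "t" (3): a world point X has camera coordinates R X + t. Camera axes: x right, y down, z forward; pixel columns grow to the right and rows downward; lengths in m; the calibration is good to about 2 mm. A picture is of the moment at which its call begins. There is no depth.
- workorder.finish_job(): hands the job in; it is judged then, once.
The state is a dict: "t": time; "joint_positions": joint angles; "qvel": joint speeds; "effort": joint torques, N m; "tcp_pos": TCP position; "ee_rot": TCP orientation; "contact_force": force on the tool from outside, world axes, zero at the start; "ft_torque": the same for the moment, N m; "finger_gap": finger opening in m; "finger_force": force on a finger pad.
Only numpy, scipy, OpenCV 4.12 (cv2) and the standard library are available. Lean on these libraries where they do the work, as an engineer would, in place of code of your own. Each camera call takes 0.05 s, during which the arm holds its last target. There are 200 camera calls.

TASK

Set the tube rest for the next cut: press down the pad in the middle of the sliding carriage to free its brake, and, keeping it pressed, push the carriage along the rail until it stands against the marked stop, the end block that carries a round flag on a pin. Let the pad spring back up and move clear. Use the fingertips only to press and push: do not force the carriage along while its brake is on, and do not shift or pick up the valve, tape roll and tee fitting lying around.

Things in the scene. Friction and masses are not known exactly. Their poses are not given: they have to be found in the camera images.
- rail: Slotted aluminium slide rail fixed to the table, 360 mm long (its y axis), 54 mm wide over a 90 mm wide foot, top face 30 mm above the table. Origin: centre of its underside, on the table. Its y axis is the sliding direction, z up; x points across, away from the robot, towards the side with the V-shaped brass tube rest.
- carriage_mid (a point): Point of the dark steel sliding carriage: centre of its underside, on the rail's centre line, 30 mm above the table. The carriage is 92 mm long along the rail and 52 mm wide. Each end has an upright cheek 14 mm thick, its top 64.5 mm above the table; between the cheeks is a 64 mm long gap, open on both sides, with the pad in it. The brass V tube rest sticks out on the rail's +x side to 80 mm from the centre line, top about 64 mm above the table. Axes as the rail.
- carriage (a joint): Position of the carriage along the rail's y axis, m; 0 at mid-rail, grows towards the rail's +y. Slides with about 1 N plus light damping (4 N s/m) when the pad is pressed; when the pad is up the brake holds it against 20 to 30 N.
- pad_top (a point): Centre of the top face of the spring pad in the middle of the carriage, 54 mm above the table when up (the carriage's side walls beside it stand 46 mm above the table, below the pad even when pressed). The pad is a black rubber plate, 58 mm along the rail by 34 mm across.
- pad (a joint): How far the pad is pressed down, m: about -0.0006 up (brake on), 0.006 at its bottom stop. The spring pushes up with about 8 N at the top and 10 N at the bottom; the brake is free from 2 mm on. A fingertip pressing on it drags the carriage along by friction, or pushes against a cheek.
- stop: The marked stop: aluminium block fixed on the rail top, 24 mm along the rail, 52 mm wide, 30 mm high, its top 60 mm above the table, with a 6 mm pin on it that carries a flat round flag of 32 mm diameter, top 80 mm above the table. Origin: centre of its underside, 30 mm above the table. It may stand near either end of the rail. The carriage rests against it when carriage_mid and this origin are 58 mm apart.
- block: Plain end block without a flag, same 24 x 52 x 30 mm aluminium block, fixed on the rail near the other end. Not the target. Origin: centre of its underside.
- valve: Loose steel valve with a green round knob, 70 mm along its x axis, 78 mm high, origin at the centre of its underside. To be left alone.
- tape: Loose blue tape roll lying flat, 90 mm diameter, 24 mm high, origin at the centre of its underside. To be left alone.
- tee: Loose brass tee fitting, 64 mm along its x axis, 24 mm high, origin at the centre of its underside. To be left alone.

How it is judged:
By the outcome, as a careful person would: the job done as asked, in the order asked, and still so for the second after the job is handed in, with the robot touching nothing.
It also fails if it takes over 38 s, if anything falls off the work surface, if the arm or the gripper's body presses on something with over 40 N, if the wrist force passes 120 N, or if a joint passes its speed limit or range.

## Working session

There is one attempt and no reset: what is moved stays moved. The work goes in short steps, Python scripts to look and compute and a shell command to move; the robot and the scene stay as the last step left them, time stands still between calls to the robot, and variables do not carry over. Pictures are saved under pics/ and viewed, at most 10 in all, crops included, and the job is handed in when it is done.

```bash
mkdir -p pics; cat > h.py <<'E'
import numpy as np, cv2
from cell import status, vision, workorder, arm
def ray(c,uv,z):
    p=cv2.undistortPoints(np.array([[uv]],float),np.array(c["K"]),np.array(c["dist_coeffs"]))[0,0]
    R=np.array(c["R"]);t=np.array(c["t"]);o=-R.T@t;d=R.T@np.array([p[0],p[1],1]);return o+d*(z-o[2])/d[2]
E
python3 - <<'E'
from h import *
import pickle
D={}
for n in("top","side"):
    c=vision.read_camera(n);D[n]=c;cv2.imwrite(f"pics/{n}1.png",c["frame"])
pickle.dump(D,open("d.pkl","wb"))
o=status.get_obs();print(o["tcp_pos"],o["ee_rot"],o["t"],o["finger_gap"])
E
```

```text
[ 0.17023743 -0.46952206  0.23050802] [-9.23222169e-04  9.84912670e-01  1.73049569e-01 -1.61605157e-04] 0.1 0.08506165029739583
```

View pics/top1.png

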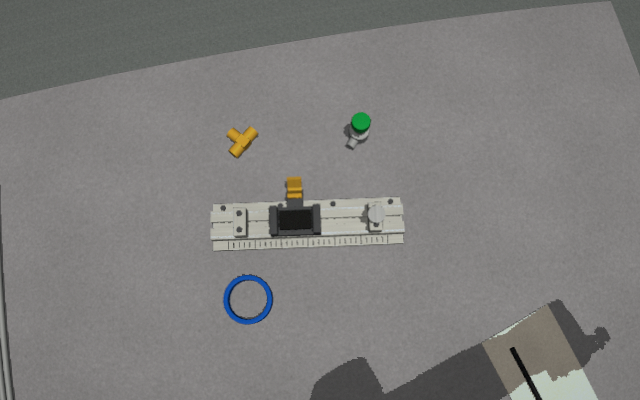

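View pics/side1.png

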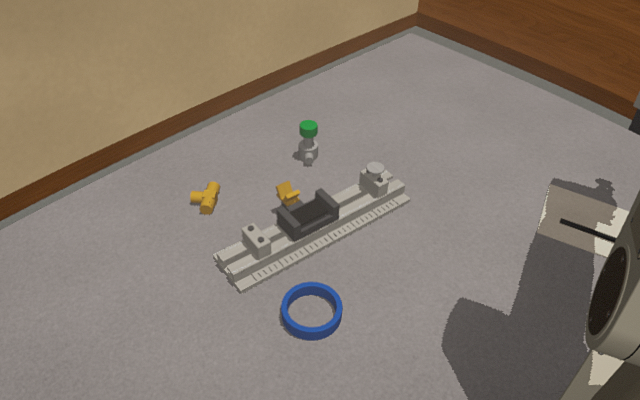

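The flagged stop is on the right of the top view at about (376,214). The pad centre is at (295,220) and the plain block at (239,222).

```bash
python3 - <<'E'
from h import *
import pickle
c=pickle.load(open("d.pkl","rb"))["top"]
f=c["frame"];g=f.max(2)
m=(g<25).astype(np.uint8);m[:,:262]=0;m[:,328:]=0;m[:200]=0;m[240:]=0
ct=max(cv2.findContours(m,0,2)[0],key=cv2.contourArea);r=cv2.minAreaRect(ct);print(r)
print("pad",ray(c,r[0],.054))
m=(g<75).astype(np.uint8);m[:,:262]=0;m[:,328:]=0;m[:200]=0;m[245:]=0
ct=max(cv2.findContours(m,0,2)[0],key=cv2.contourArea);b=cv2.boundingRect(ct);print("carr",b)
for n,uv,z in[("flag",(376,213.5),.08),("cheekL",(269.5,221),.0645),("cheekR",(321,219),.0645),("railTL",(211,205),0),("railTR",(402,198),0),("BL",(213,250),0),("BR",(404,243),0),("blk",(239.5,222),.06),("valve",(361,121),.078),("stopfaceL",(368,220),.06),("rest",(294,178),.064)]: print(n,ray(c,uv,z).round(4))
o=status.get_obs()
from scipy.spatial.transform import Rotation as Ro
w=o["ee_rot"];print(Ro.from_quat([w[1],w[2],w[3],w[0]]).as_matrix().round(3), o["joint_positions"])
E
```

```text
((284.5, 228.5), (9.0, 1.0), 0.0)
pad [0.54697158 0.07195387 0.054     ]
carr (269, 200, 52, 37)
flag [ 0.5407 -0.092   0.08  ]
cheekL [0.5632 0.0957 0.0645]
cheekR [0.5507 0.0045 0.0645]
railTL [0.6267 0.2083 0.    ]
railTR [ 0.5755 -0.159   0.    ]
BL [0.539 0.216 0.   ]
BR [ 0.4889 -0.1447  0.    ]
blk [0.5717 0.1497 0.06  ]
valve [ 0.7158 -0.0996  0.078 ]
stopfaceL [ 0.535  -0.0783  0.06  ]
rest [0.634  0.0397 0.064 ]
[[ 0.94   0.341 -0.001]
 [ 0.341 -0.94   0.002]
 [ 0.    -0.002 -1.   ]] [-1.22296287e+00  2.41323100e-01  3.85574846e-03  1.33520349e+00
  1.16073291e-06  1.57077940e+00]
```

The rail's +y axis is about (0.138, 0.990), a yaw of about -7.9°. The carriage is near (0.559, 0.050) and has roughly 85 mm to travel towards -y. I'll move above the pad with the fingers shut and aligned to the rail.

```bash
python3 -m pendant '[{"grip":0,"x":270,"y":-178,"z":40,"spin":14},{"grip":0,"x":270,"y":-178,"z":40,"spin":14},{"grip":0,"x":270,"y":-178,"z":40,"spin":14},{"grip":0,"x":270,"y":-178,"z":40,"spin":14},{"grip":0,"x":542,"y":-356,"z":100,"spin":28},{"grip":0,"x":542,"y":-356,"z":100,"spin":28},{"grip":0,"x":542,"y":-356,"z":100,"spin":28},{"grip":0,"x":542,"y":-356,"z":100,"spin":28},{"grip":0,"x":542,"y":-356,"z":100,"spin":28},{"grip":0,"x":542,"y":-356,"z":100,"spin":28},{"grip":0,"x":542,"y":-356,"z":100,"spin":28},{"grip":0,"x":542,"y":-356,"z":100,"spin":28}]'
python3 - <<'E'
from h import *
a=vision.read_camera("wrist");b=vision.read_camera("side")
cv2.imwrite("pics/w2.png",a["frame"]);cv2.imwrite("pics/s2.png",b["frame"])
import pickle;pickle.dump(a,open("w.pkl","wb"))
from scipy.spatial.transform import Rotation as Ro
o=status.get_obs();w=o["ee_rot"];print(o["tcp_pos"],Ro.from_quat([w[1],w[2],w[3],w[0]]).as_matrix().round(3),o["contact_force"])
E
```

```text
t: 1.6
tcp_pos: [0.5526, -0.0185, 0.1308]
ee_rot: [-0.022, 0.999, -0.028, -0.001]
contact_force: [-1.0, 0.1, -0.5]
finger_gap: -0.0002
finger_force: 0.0
[ 0.55233927 -0.01874301  0.1311835 ] [[ 0.998 -0.057 -0.001]
 [-0.057 -0.997  0.043]
 [-0.003 -0.043 -0.999]] [-0.28264573 -1.05747175 -0.05499811]
```

View pics/w2.png

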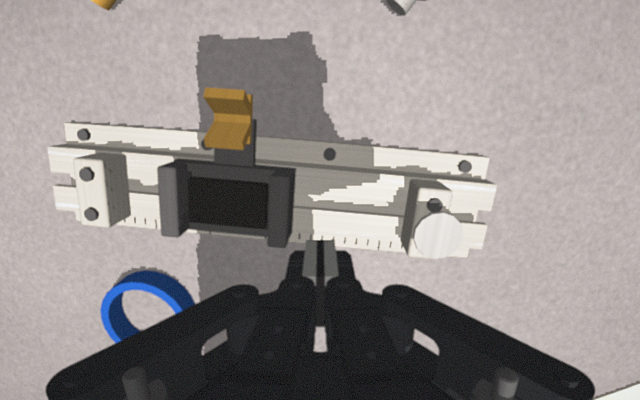

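The wrist view shows the pad at about (228,202), the cheeks either side at x≈172 and x≈281, and the flag at (437,235). The arm had not settled when this was taken, so I'll let it hold.

```bash
python3 -m pendant '[{"grip":0,"x":0,"y":0,"z":0,"spin":0},{"grip":0,"x":0,"y":0,"z":0,"spin":0},{"grip":0,"x":0,"y":0,"z":0,"spin":0}]'
python3 - <<'E'
from h import *
import pickle;c=pickle.load(open("w.pkl","rb"))
for n,uv,z in[("pad",(228,202),.054),("flag",(437,235),.08),("cheekLout",(161,200),.0645),("cheekRout",(295,207),.0645)]: print(n,ray(c,uv,z).round(4))
c=vision.read_camera("wrist");g=c["frame"].max(2);cv2.imwrite("pics/w3.png",c["frame"])
from scipy.spatial.transform import Rotation as Ro
o=status.get_obs();w=o["ee_rot"];print(o["tcp_pos"],Ro.from_quat([w[1],w[2],w[3],w[0]]).as_matrix().round(3),o["contact_force"])
E
```

```text
t: 2.08
tcp_pos: [0.5521, -0.0197, 0.1324]
ee_rot: [-0.022, 0.999, -0.029, 0.0]
contact_force: [0.5, 0.4, 0.8]
finger_gap: -0.0
finger_force: 0.0
pad [0.5621 0.049  0.054 ]
flag [ 0.5418 -0.091   0.08  ]
cheekLout [0.5686 0.0928 0.0645]
cheekRout [ 5.595e-01 -3.000e-04  6.450e-02]
[ 0.55212178 -0.0195986   0.13239308] [[ 0.998 -0.058  0.001]
 [-0.058 -0.997  0.043]
 [-0.001 -0.043 -0.999]] [-0.48659534  0.37273131 -0.29638039]
```

View pics/w3.png

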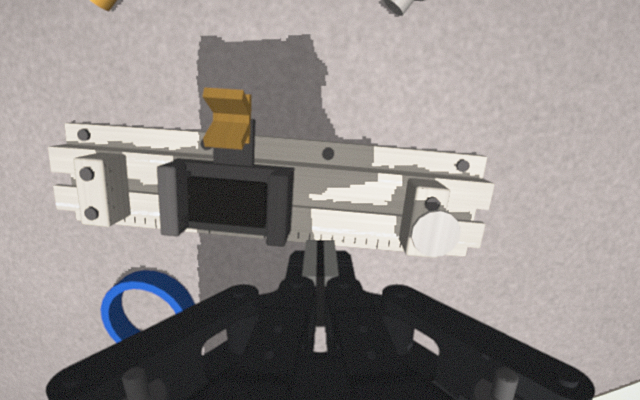

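Tilt is about 2.5°, which is harmless. Wrist pad estimate is (0.562, 0.049), which agrees with the top view. Next I go above the pad, about 20 mm over it.

```bash
python3 -m pendant '[{"grip":0,"x":3,"y":-30,"z":1,"spin":4.6},{"grip":0,"x":4.5,"y":-59,"z":3,"spin":4.6},{"grip":0,"x":4.5,"y":-59,"z":30,"spin":4.6},{"grip":0,"x":4.5,"y":-59,"z":60,"spin":4.6},{"grip":0,"x":4.5,"y":-59,"z":60,"spin":4.6},{"grip":0,"x":4.5,"y":-59,"z":60,"spin":4.6},{"grip":0,"x":4.5,"y":-59,"z":60,"spin":4.6}]'
python3 - <<'E'
from h import *
c=vision.read_camera("wrist");s=vision.read_camera("side")
cv2.imwrite("pics/m4.png",np.vstack([c["frame"][100:300,:],cv2.resize(s["frame"][120:320,150:470],None,fx=2,fy=2)]))
from scipy.spatial.transform import Rotation as Ro
o=status.get_obs();w=o["ee_rot"];print(o["tcp_pos"],Ro.from_quat([w[1],w[2],w[3],w[0]]).as_matrix().round(3),o["contact_force"])
E
```

```text
t: 3.0
tcp_pos: [0.5584, -0.008, 0.0761]
ee_rot: [-0.042, 0.999, -0.029, -0.001]
contact_force: [0.3, 0.1, 0.1]
finger_gap: 0.0001
finger_force: 0.0
[ 0.55811904 -0.00807756  0.07586814] [[ 0.998 -0.059  0.001]
 [-0.059 -0.995  0.083]
 [-0.004 -0.083 -0.997]] [ 0.0427273  -0.2216288   1.27174821]
```

View pics/m4.png

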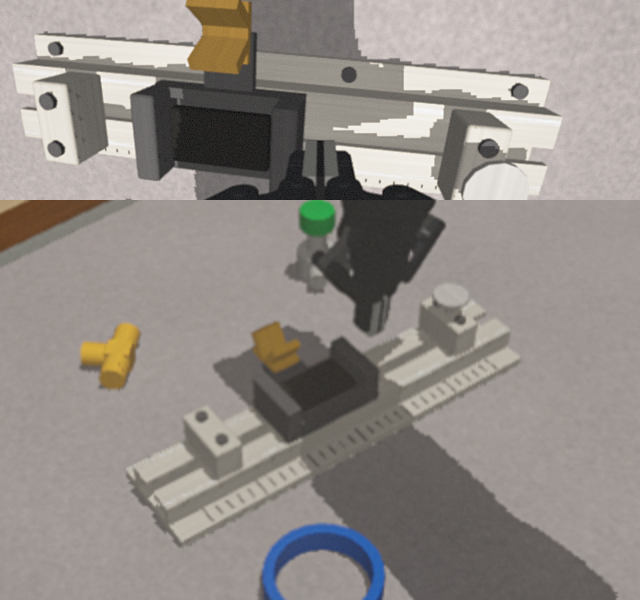

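It stopped short in y again, in the clear beside the carriage, with more tilt and no spin. A joint limit is probably blocking it, so I'll check the joints.

```bash
python3 - <<'E'
from h import *
o=status.get_obs();print(np.round(o["joint_positions"],3),o["tcp_pos"])
print([a for a in dir(arm) if a[0]!='_'])
E
```

```text
[-0.06   0.47  -0.089  1.016  0.083  3.141] [ 0.55811904 -0.00807756  0.07586814]
['IKError', 'pinch_z']
```

Joint 6 is at its limit of 3.14. I'll raise and spin back by about 85°, so the fingers stand across the rail with joint 6 near 1.8.

```bash
python3 -m pendant '[{"grip":0,"x":0,"y":0,"z":-30,"spin":0},{"grip":0,"x":0,"y":0,"z":-50,"spin":-10},{"grip":0,"x":0,"y":0,"z":-50,"spin":-20},{"grip":0,"x":0,"y":0,"z":-50,"spin":-30},{"grip":0,"x":0,"y":0,"z":-50,"spin":-40},{"grip":0,"x":0,"y":0,"z":-50,"spin":-50},{"grip":0,"x":0,"y":0,"z":-50,"spin":-60},{"grip":0,"x":0,"y":0,"z":-50,"spin":-70},{"grip":0,"x":0,"y":0,"z":-50,"spin":-80},{"grip":0,"x":0,"y":0,"z":-50,"spin":-85.5},{"grip":0,"x":0,"y":0,"z":-50,"spin":-85.5},{"grip":0,"x":0,"y":0,"z":-50,"spin":-85.5}]'
cat >> h.py <<'E'
from scipy.spatial.transform import Rotation as Ro
def st(target=None):
    o=status.get_obs();w=o["ee_rot"];R=Ro.from_quat([w[1],w[2],w[3],w[0]]).as_matrix();p=np.array(o["tcp_pos"])
    print(p.round(4),R.round(3).tolist(),np.round(o["joint_positions"],2),np.round(o["contact_force"],1),o["t"])
    if target is not None: print("tool mm",(R.T@(np.array(target)-p)*1000).round(1))
E
python3 -c "
from h import *
st([.560,.041,.07])"
```

```text
t: 4.6
tcp_pos: [0.5575, -0.0122, 0.1248]
ee_rot: [-0.032, 0.754, 0.656, 0.027]
contact_force: [0.8, -0.2, 0.2]
finger_gap: 0.0001
finger_force: 0.0
[ 0.5575 -0.0122  0.1248] [[0.139, 0.99, -0.001], [0.987, -0.138, 0.084], [0.083, -0.013, -0.997]] [-0.07  0.42 -0.02  1.13  0.08  1.64] [ 0.8 -0.2  0.2] 4.6
tool mm [48.3 -4.1 59.1]
```

Yaw is now right and the small tilt stays; it can be worked with. I'll move over the pad and stop about 15 mm above it.

```bash
python3 -m pendant '[{"grip":0,"x":48,"y":-4,"z":4,"spin":0},{"grip":0,"x":48,"y":-4,"z":4,"spin":0},{"grip":0,"x":48,"y":-4,"z":30,"spin":0},{"grip":0,"x":48,"y":-4,"z":59,"spin":0},{"grip":0,"x":48,"y":-4,"z":59,"spin":0},{"grip":0,"x":48,"y":-4,"z":59,"spin":0}]'
python3 - <<'E'
from h import *
st([.560,.041,.052])
c=vision.read_camera("wrist");s=vision.read_camera("side")
cv2.imwrite("pics/m5.png",np.vstack([cv2.resize(c["frame"],None,fx=.75,fy=.75)[:,:480],cv2.resize(s["frame"][150:270,230:430],(480,288))]))
E
```

```text
t: 5.35
tcp_pos: [0.5604, 0.0402, 0.0705]
ee_rot: [-0.032, 0.754, 0.656, 0.027]
contact_force: [-1.1, -0.5, -0.8]
finger_gap: -0.0001
finger_force: 0.0
[0.5604 0.0402 0.0705] [[0.138, 0.99, -0.001], [0.987, -0.137, 0.083], [0.082, -0.012, -0.997]] [ 0.03  0.48 -0.09  1.    0.08  1.74] [-1.1 -0.5 -0.8] 5.35
tool mm [-0.8 -0.3 18.5]
```

View pics/m5.png

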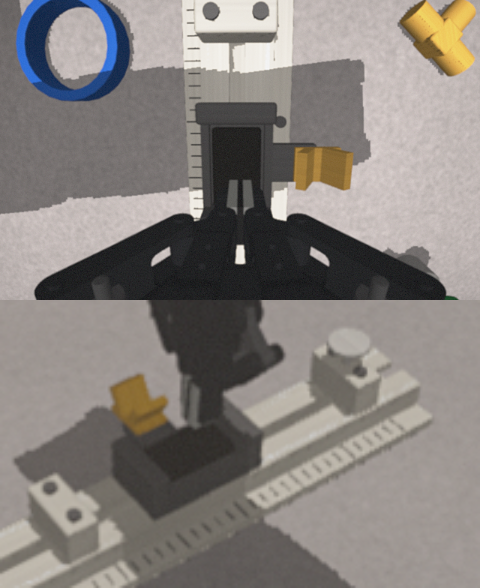

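The fingers are centred over the pad, between the cheeks. I'll press straight down in small steps.

```bash
python3 -m pendant '[{"grip":0,"x":-1.1,"y":0,"z":13.5,"spin":0},{"grip":0,"x":-1.3,"y":0,"z":16.5,"spin":0},{"grip":0,"x":-1.6,"y":0,"z":19.5,"spin":0},{"grip":0,"x":-1.6,"y":0,"z":20,"spin":0},{"grip":0,"x":-1.6,"y":0,"z":20,"spin":0},{"grip":0,"x":-1.6,"y":0,"z":20,"spin":0}]'
python3 -c "
from h import *
st()"
```

```text
t: 6.2
tcp_pos: [0.5605, 0.0406, 0.0511]
ee_rot: [-0.031, 0.753, 0.656, 0.028]
contact_force: [-1.2, 0.0, 8.2]
finger_gap: -0.0
finger_force: 4.3
[0.5605 0.0406 0.0511] [[0.137, 0.991, 0.001], [0.987, -0.137, 0.083], [0.083, -0.011, -0.997]] [ 0.03  0.5  -0.12  0.95  0.08  1.74] [-1.2  0.   8.2] 6.2
```

It is pressed about 4 mm (8 N), so the brake should be free. I'll go 1.3 mm deeper and push about 70 mm towards the stop, keeping the height constant.

```bash
python3 -m pendant '[{"grip":0,"x":-0.1,"y":0,"z":1.3,"spin":0},{"grip":0,"x":-0.1,"y":0,"z":1.3,"spin":0},{"grip":0,"x":-4,"y":0,"z":1.0,"spin":0},{"grip":0,"x":-12,"y":0,"z":0.3,"spin":0},{"grip":0,"x":-20,"y":0,"z":-0.35,"spin":0},{"grip":0,"x":-28,"y":0,"z":-1.0,"spin":0},{"grip":0,"x":-36,"y":0,"z":-1.7,"spin":0},{"grip":0,"x":-44,"y":0,"z":-2.35,"spin":0},{"grip":0,"x":-52,"y":0,"z":-3.0,"spin":0},{"grip":0,"x":-60,"y":0,"z":-3.7,"spin":0},{"grip":0,"x":-68,"y":0,"z":-4.35,"spin":0},{"grip":0,"x":-70,"y":0,"z":-4.5,"spin":0}]'
python3 - <<'E'
from h import *
st()
c=vision.read_camera("top");s=vision.read_camera("side")
cv2.imwrite("pics/m6.png",np.vstack([cv2.resize(c["frame"][170:260,260:420],(533,300)),cv2.resize(s["frame"][150:270,230:430],(500,300))[:, :533] if 0 else cv2.resize(s["frame"][150:262,230:430],(533,300))]))
E
```

```text
t: 7.7
tcp_pos: [0.551, -0.0288, 0.0499]
ee_rot: [-0.031, 0.753, 0.656, 0.028]
contact_force: [-0.5, 1.7, 8.5]
finger_gap: -0.0002
finger_force: 4.5
[ 0.551  -0.0288  0.0499] [[0.137, 0.991, 0.001], [0.987, -0.137, 0.084], [0.084, -0.01, -0.996]] [-0.1   0.49 -0.14  0.95  0.08  1.61] [-0.5  1.7  8.5] 7.7
```

View pics/m6.png

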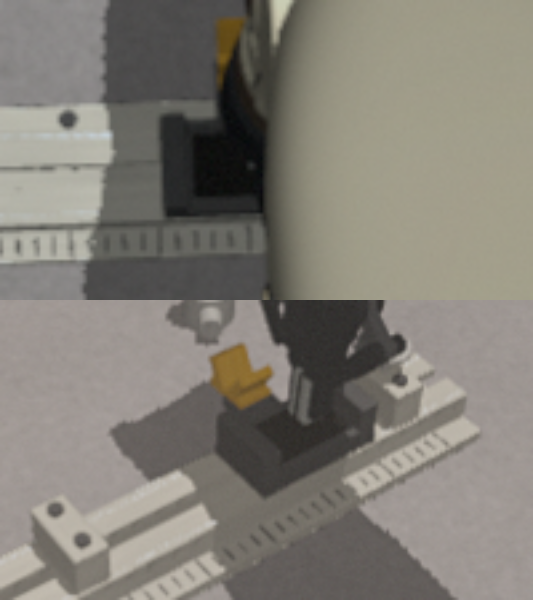

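The carriage is moving with the fingertip, about 69 mm so far, with roughly 15 mm left. I'll finish slowly.

```bash
python3 -m pendant '[{"grip":0,"x":-4,"y":0,"z":-0.35,"spin":0},{"grip":0,"x":-7,"y":0,"z":-0.6,"spin":0},{"grip":0,"x":-10,"y":0,"z":-0.85,"spin":0},{"grip":0,"x":-12,"y":0,"z":-1.0,"spin":0},{"grip":0,"x":-13,"y":0,"z":-1.1,"spin":0},{"grip":0,"x":-14,"y":0,"z":-1.15,"spin":0},{"grip":0,"x":-14,"y":0,"z":-1.15,"spin":0}]'
python3 - <<'E'
from h import *
for i in range(2):
    st();s=vision.read_camera("side")
c=vision.read_camera("top");cv2.imwrite("pics/t7.png",c["frame"])
r=c["frame"][205:236,295:330].max(2).astype(int);print(r[3:28].mean(0).astype(int))
cv2.imwrite("pics/s7.png",cv2.resize(s["frame"][150:262,260:430],None,fx=4,fy=4,interpolation=cv2.INTER_CUBIC))
E
```

```text
t: 8.68
tcp_pos: [0.5491, -0.0424, 0.0499]
ee_rot: [-0.031, 0.753, 0.656, 0.028]
contact_force: [-1.1, 1.0, 8.8]
finger_gap: 0.0001
finger_force: 4.5
[ 0.5491 -0.0424  0.0499] [[0.137, 0.991, 0.001], [0.987, -0.137, 0.084], [0.083, -0.01, -0.996]] [-0.12  0.49 -0.14  0.96  0.08  1.58] [-1.1  1.   8.8] 8.675
[ 0.5491 -0.0424  0.0499] [[0.137, 0.991, 0.001], [0.987, -0.137, 0.084], [0.083, -0.01, -0.996]] [-0.12  0.49 -0.14  0.96  0.08  1.58] [-1.5  0.6  8.7] 8.725
[179 167 151 141 136 120 103 103 103 103 103 103 104 103 103 104 103 103
 103 103  92  62  40  41  41  41  41  40  38  37  32  22  20  21  21]
```

View pics/s7.png

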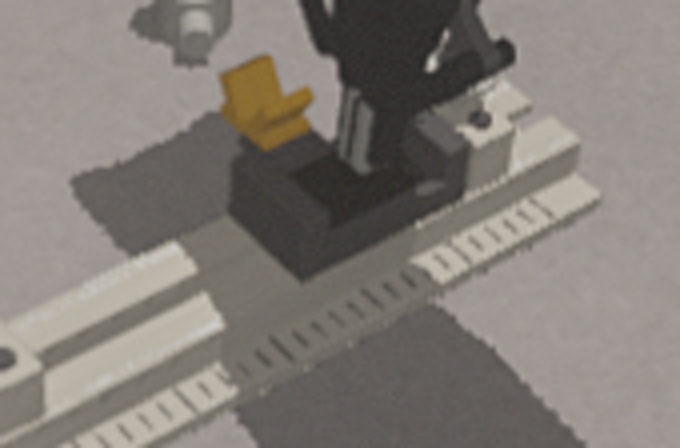

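The carriage is almost at the stop and there is no reaction force yet. I'll continue in 1 mm steps.

```bash
python3 -m pendant '[{"grip":0,"x":-1,"y":0,"z":-0.1,"spin":0},{"grip":0,"x":-2,"y":0,"z":-0.15,"spin":0},{"grip":0,"x":-3,"y":0,"z":-0.25,"spin":0},{"grip":0,"x":-3,"y":0,"z":-0.25,"spin":0}]'
python3 -m pendant '[{"grip":0,"x":-1,"y":0,"z":-0.1,"spin":0},{"grip":0,"x":-2,"y":0,"z":-0.15,"spin":0},{"grip":0,"x":-2,"y":0,"z":-0.15,"spin":0}]'
python3 - <<'E'
from h import *
st();s=vision.read_camera("side");c=vision.read_camera("top")
r=c["frame"][205:236,295:330].max(2).astype(int);print(r[3:28].mean(0).astype(int))
E
```

```text
t: 9.32
tcp_pos: [0.5487, -0.0453, 0.0499]
ee_rot: [-0.031, 0.753, 0.656, 0.028]
contact_force: [-0.7, 1.5, 9.0]
finger_gap: 0.0001
finger_force: 4.5
t: 9.7
tcp_pos: [0.5487, -0.0455, 0.05]
ee_rot: [-0.033, 0.753, 0.657, 0.03]
contact_force: [-0.8, 5.8, 8.1]
finger_gap: -0.0002
finger_force: 4.4
[ 0.5487 -0.0455  0.05  ] [[0.136, 0.991, 0.001], [0.987, -0.135, 0.088], [0.087, -0.01, -0.996]] [-0.13  0.49 -0.14  0.96  0.09  1.58] [-0.8  5.8  8.1] 9.7
[183 185 179 162 148 139 135 120 104 104 103 103 104 104 104 104 103 104
 104 103 104 103  83  49  41  41  41  41  41  39  38  35  27  21  21]
```

The force rose to about 6 N and the motion stopped after 87 mm of total travel, so the carriage is against the stop. I'll lift off while keeping the slight bias towards the stop.

```bash
python3 -m pendant '[{"grip":0,"x":0,"y":0,"z":-2,"spin":0},{"grip":0,"x":0.2,"y":0,"z":-4,"spin":0},{"grip":0,"x":0.4,"y":0,"z":-6,"spin":0},{"grip":0,"x":0.6,"y":0,"z":-9,"spin":0},{"grip":0,"x":2,"y":0,"z":-25,"spin":0},{"grip":0,"x":5,"y":0,"z":-60,"spin":0},{"grip":0,"x":10,"y":0,"z":-110,"spin":0},{"grip":0,"x":12,"y":0,"z":-140,"spin":0},{"grip":0,"x":12,"y":-60,"z":-140,"spin":0},{"grip":0,"x":12,"y":-120,"z":-140,"spin":0},{"grip":0,"x":12,"y":-180,"z":-140,"spin":0},{"grip":0,"x":12,"y":-180,"z":-140,"spin":0}]'
python3 - <<'E'
from h import *
st();s=vision.read_camera("side");c=vision.read_camera("top")
cv2.imwrite("pics/m8.png",np.vstack([cv2.resize(c["frame"][170:260,260:420],(533,300),interpolation=cv2.INTER_CUBIC),cv2.resize(s["frame"][130:262,230:430],(533,300),interpolation=cv2.INTER_CUBIC)]))
E
```

```text
t: 11.3
tcp_pos: [0.3653, -0.0224, 0.1909]
ee_rot: [-0.034, 0.754, 0.656, 0.025]
contact_force: [0.9, -0.9, -0.2]
finger_gap: 0.0001
finger_force: 0.0
[ 0.3653 -0.0224  0.1909] [[0.138, 0.99, -0.006], [0.987, -0.137, 0.084], [0.082, -0.018, -0.996]] [-0.13  0.01 -0.37  1.2   0.08  1.58] [ 0.9 -0.9 -0.2] 11.3
```

View pics/m8.png

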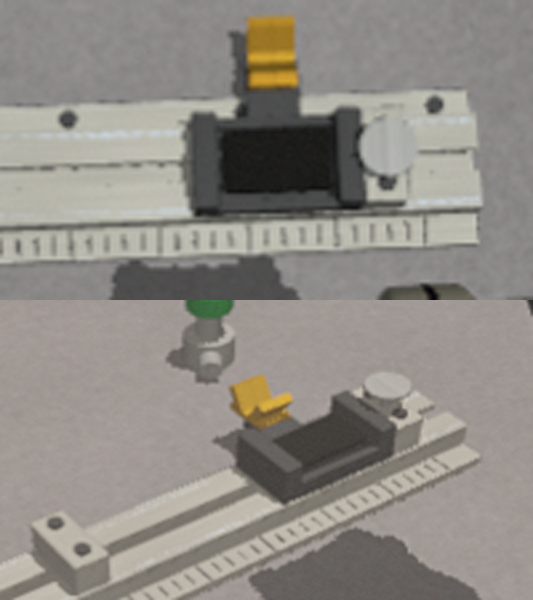

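The carriage sits flush against the flagged stop, with its right cheek at about (360,160) in the top crop. The pad is up and the arm is clear, so I'm handing in.

```bash
python3 -c "
from h import *
print(workorder.finish_job())"
```

```text
the job is handed in; nothing more can be done
None
```

The carriage stands against the flagged stop, the pad is released and the arm is clear; the job was handed in at about 11 s, though the hand-in gave no verdict.

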